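Count along the tumbler rack and park the loose tumbler in the third gap

ROBOT

A 6-joint arm with a two-finger parallel gripper is mounted at the origin on the work surface. World frame = base frame: x ahead of the robot, y to its left, z up, the work surface at z = 0. Lengths are in m, angles in rad, forces in N, time in s.
With the tool pointing down it reaches from about 0.425 to 0.95 m from the base axis. Payload 3.5 kg.
Tool frame: the origin (TCP) lies between the finger pads; the fingertips stand 19 mm ahead of it and the grasp point (between the pads) is the TCP; y points along the fingers, z is the direction in which the jaws open and shut, and the axes are right-handed (so a half turn about y gives the same grasp; the last joint's range is limited). The gripper opens to 85 mm and grips with 20 to 120 N. Pads are 22 mm wide; open, the fingers measure 114 mm over their backs; the gripper's body (76 mm by 85 mm) begins 54 mm behind the grasp point. The pads swing forward as they close: fully open they stand 13 mm farther back than shut.
Start: joints at [1.145, 0.286, 1.577, -0, 1.279, -0.15], TCP at [0.184, 0.649, 0.25] pointing down, gripper open.
Joint ranges: [-2.77, 2.77], [-0.9, 2.22], [0.21, 2.48], [-1.53, 4.67], [0.24, 2.81], [-2.84, 2.84]. Speed limits (rad/s): [2.79, 2.79, 3.14, 3.14, 3.14, 3.14].

INTERFACE

Orientations are given as a unit quaternion [x, y, z, w].
In Python, from plant import get_state, read_camera, camera_model, sign_off gives the robot as it stands.
- The arm moves only by the tool carry_out, never from a script. Its argument "moves" is a list of rows, each a list of 7 numbers: the turn, a rotation vector about the tool's x, y, z in rad, then the shift along the tool's x, y, z in m, then the closure, from -1 (fully open) to 1 (shut). In form: [[wx, wy, wz, dx, dy, dz, jaw], ...]. A call has 1 to 10 rows; each row shifts and turns the commanded pose from where the row before left it, along the tool's axes as they then stand; what a row does not reach is not made up. A row lasts 1/8 s, in which the tool goes at most 62.5 mm and 10.7 degrees, less where a joint would pass 70% of its speed; a pose out of reach is approached as far as the arm can. A call is refused whole if a number of a shift passes 0.0625 or a number of a turn 0.188, either way. A call with a gripper value outside its range is refused whole. The fingers move at their own pace and stop on an object; "squeeze" is the grip in N (left out, the last holds). Time passes only in rows, so rows that do not move let the fingers close. It gives the time, the measured TCP pose, the force and the opening at its end, in the units of the state.
- get_state(): the state, without advancing time (a new reading comes with each control period).
- read_camera(name): name is "side" or "top"; returns the picture (384x512x3 uint8, blue, green, red); there is no depth.
- camera_model(name): a dict with "camera_matrix" (3x3 intrinsics, pixels), "pose" (4x4, takes a point from camera to world coordinates). Camera axes: x right, y down, z forward; pixel columns grow to the right and rows downward; lengths in m; the calibration is good to about 2 mm. A picture is of the moment at which its call begins. camera_model takes no time and is no camera call.
- sign_off(): hands the job in, once; it reports no verdict.
The state is a dict: "time": time; "qpos": joint angles; "dq": joint speeds; "joint_efforts": joint torques, N m; "eef_pos": TCP position; "tcp_rot": TCP orientation; "contact_force": force on the tool from outside, world axes, zero at the start; "wrist_torque": the same for the moment, N m; "opening": opening from 0.0 (shut) to 1.0 (fully open).
Only numpy, scipy, OpenCV 4.12 (cv2) and the standard library are available. Lean on these libraries where they do the work, as an engineer would, in place of code of your own. Each camera call takes 0.05 s, during which the arm holds its last target. There are 200 camera calls.

TASK

Starting at the end of the steel wire rack where the cocktail shaker stands, run a fingertip along the top of its back rail without leaving it, counting every gap below it, empty or filled, from the first to the third. Then lift the finger off and push the loose clear tumbler, the one standing on the shelf in front of the rack, along the shelf into that third gap until it is right back against the wires. Only push the tumbler from outside: do not pinch it, pick it up or tip it over, and leave everything else where it stands.

Things in the scene. Friction and masses are not known exactly. Their poses are not given: they have to be found in the camera images.
- rack: Stainless wire tumbler rack, 440 mm wide, fixed to the shelf by suction feet. Origin: on the shelf under the middle of its back rail. y runs along the rail; x points away from the robot (yaw within 0.1 rad of the world's). Its six gaps open to -x, centres y = -175, -105, -35, 35, 105, 175 mm. From the shaker's end, gaps 1, 2, 3 are y = 175, 105, 35 if the shaker is on its +y side, else -175, -105, -35.
- rack_rail (a point): Top of the rack's back rail at its middle, 98 mm above the shelf (axes as the rack's). The rail is a round bar 8 mm thick along the rack's y, level and smooth from y = -205 to 205 mm; at each end it bends down to a post at y = -216 and 216 mm.
- rack_front (a point): Front end of the rack's middle divider, 46 mm in front of the rail's line, 33 mm above the shelf. Seven dividers at y = -210 to 210 mm, every 70 mm, of 6 mm wire: an upright under the rail and a low loop forward, 33 mm high, ending here. Each gap is 64 mm clear between loops.
- rack_stop (a point): Middle of the rack's upper stop bar, 60 mm above the shelf, on the rail's line (rack x = 0). Two 8 mm cross bars, 30 and 60 mm high, stop what is pushed in: a tumbler right back has its axis at rack x = -32 mm, and its near side still sticks out 14 mm in front of the dividers.
- tumbler: The loose clear acrylic tumbler to be pushed: straight round beaker, 56 mm diameter, 75 mm high, 3 mm wall, thick bottom, 0.1 to 0.2 kg, mouth up on the shelf, 115 to 140 mm in front of the rail, up to 110 mm to either side of the rack's middle. Origin: centre of its underside, z up. It slides on the shelf under a push of about 1 N.
- shaker: Stainless cocktail shaker, 84 mm diameter, 206 mm high, narrower at the foot and with a small cap; stands 330 mm from the rack's middle beyond one end of the rack: the end to count from. Origin: centre of underside.
- bottle: Amber glass bottle with paper label, 72 mm diameter, 235 mm high, standing beyond the rack's other end. Bystander. Origin: centre of underside.
- parked_tumbler: A second clear tumbler like the first, already parked in an outer gap of the rack. Bystander. Origin: centre of underside.
- cherry_jar: Jar of cherries with a steel cap, 54 mm diameter, 68 mm high, parked in an outer gap of the rack. Bystander. Origin: centre of underside.
- pick_pot: Bamboo pot of cocktail picks, 50 mm diameter, 55 mm high (picks to 70 mm), parked in an outer gap of the rack. Bystander. Origin: centre of underside.
- bowl: Teal melamine bowl, 132 mm diameter, 52 mm high, on the shelf to one side. Bystander. Origin: centre of underside.
- muddler: Bamboo muddler, 204 mm long, 29 mm thick, lying on the shelf to one side. Bystander. Origin: under its middle; its x axis runs along it.

How it is judged:
On the way, in this order (a step that is already met when the one before it is completed fails the run):
1. a fingertip is on the rail over the first gap from the shaker's end (((y of shaker in the frame of rack above 0 m and contact force between the fingers and rack above 0.2 N and y of the grasp point in the frame of rack between 0.1585 and 0.1915 m and x of the grasp point in the frame of rack between -0.035 and 0.035 m and height (world z) of the grasp point above 0.095 m) or (y of shaker in the frame of rack below 0 m and contact force between the fingers and rack above 0.2 N and y of the grasp point in the frame of rack between -0.1915 and -0.1585 m and x of the grasp point in the frame of rack between -0.035 and 0.035 m and height (world z) of the grasp point above 0.095 m))), for 0.04 s.
2. running along the rail, it passes the divider between the first and second gaps (((y of shaker in the frame of rack above 0 m and contact force between the fingers and rack above 0.2 N and y of the grasp point in the frame of rack between 0.1235 and 0.1565 m and x of the grasp point in the frame of rack between -0.035 and 0.035 m and height (world z) of the grasp point above 0.095 m) or (y of shaker in the frame of rack below 0 m and contact force between the fingers and rack above 0.2 N and y of the grasp point in the frame of rack between -0.1565 and -0.1235 m and x of the grasp point in the frame of rack between -0.035 and 0.035 m and height (world z) of the grasp point above 0.095 m))), for 0.04 s.
3. it is on the rail over the second gap (((y of shaker in the frame of rack above 0 m and contact force between the fingers and rack above 0.2 N and y of the grasp point in the frame of rack between 0.0885 and 0.1215 m and x of the grasp point in the frame of rack between -0.035 and 0.035 m and height (world z) of the grasp point above 0.095 m) or (y of shaker in the frame of rack below 0 m and contact force between the fingers and rack above 0.2 N and y of the grasp point in the frame of rack between -0.1215 and -0.0885 m and x of the grasp point in the frame of rack between -0.035 and 0.035 m and height (world z) of the grasp point above 0.095 m))), for 0.04 s.
4. it passes the divider between the second and third gaps (((y of shaker in the frame of rack above 0 m and contact force between the fingers and rack above 0.2 N and y of the grasp point in the frame of rack between 0.0535 and 0.0865 m and x of the grasp point in the frame of rack between -0.035 and 0.035 m and height (world z) of the grasp point above 0.095 m) or (y of shaker in the frame of rack below 0 m and contact force between the fingers and rack above 0.2 N and y of the grasp point in the frame of rack between -0.0865 and -0.0535 m and x of the grasp point in the frame of rack between -0.035 and 0.035 m and height (world z) of the grasp point above 0.095 m))), for 0.04 s.
5. it is on the rail over the third gap (((y of shaker in the frame of rack above 0 m and contact force between the fingers and rack above 0.2 N and y of the grasp point in the frame of rack between 0.0185 and 0.0515 m and x of the grasp point in the frame of rack between -0.035 and 0.035 m and height (world z) of the grasp point above 0.095 m) or (y of shaker in the frame of rack below 0 m and contact force between the fingers and rack above 0.2 N and y of the grasp point in the frame of rack between -0.0515 and -0.0185 m and x of the grasp point in the frame of rack between -0.035 and 0.035 m and height (world z) of the grasp point above 0.095 m))), for 0.04 s.
6. the tumbler has been pushed right back in the third gap (((y of shaker in the frame of rack above 0 m and y of tumbler in the frame of rack between 0.026 and 0.044 m and x of tumbler in the frame of rack between -0.043 and -0.025 m) or (y of shaker in the frame of rack below 0 m and y of tumbler in the frame of rack between -0.044 and -0.026 m and x of tumbler in the frame of rack between -0.043 and -0.025 m))), for 0.2 s.
At the end, for the whole second after the job is handed in: The loose tumbler stands upright and at rest on the shelf in the third gap from the shaker's end, its axis within 9 mm of the gap's centre line and no more than 11 mm short of its rearmost place against the wires; all other things are within 20 mm of where they stood (((y of shaker in the frame of rack above 0 m and y of tumbler in the frame of rack between 0.026 and 0.044 m and x of tumbler in the frame of rack between -0.043 and -0.025 m) or (y of shaker in the frame of rack below 0 m and y of tumbler in the frame of rack between -0.044 and -0.026 m and x of tumbler in the frame of rack between -0.043 and -0.025 m)) and height (world z) of tumbler below 0.005 m and angle between tumbler's own z axis and vertical below 0.1 rad and linear speed of tumbler below 0.02 m/s and distance of each of parked_tumbler, cherry_jar, pick_pot, shaker, bottle, bowl, muddler from where it was at the start of the episode below 0.02 m); the robot touches nothing.
It fails at once if the tumbler is lifted off the shelf (more than 12 mm) (height (world z) of tumbler above 0.012 m).
It fails at once if the tumbler is tipped (more than 0.4 rad) (angle between tumbler's own z axis and vertical above 0.4 rad).
It fails at once if the tumbler is taken between the fingers (horizontal distance between the grasp point and tumbler below 0.02 m and height (world z) of the grasp point below 0.09 m and contact force between the fingers and tumbler above 0.5 N).
It fails at once if another thing is moved by more than 20 mm (distance of any of parked_tumbler, cherry_jar, pick_pot, shaker, bottle, bowl, muddler from where it was at the start of the episode above 0.02 m).
It also fails if it takes over 64 s, if anything falls off the work surface, if the arm or the gripper's body presses on something with over 40 N, if the wrist force passes 120 N, or if a joint passes its speed limit or range.

## Working session

There is one attempt and no reset: what is moved stays moved. The work goes in short steps, Python scripts to look and compute and a tool call to move; the robot and the scene stay as the last step left them, time stands still between calls to the robot, and variables do not carry over. Pictures are saved under pics/ and viewed, about 8 in all and at most 12, crops included, and the job is handed in when it is done.

Besides the shell and the picture viewer there is one more tool, called after "Emit:" by a JSON object that holds its "method" and its "body". carry_out: Moves the arm, as the interface text tells. Its arguments: {"type":"object","properties":{"moves":{"type":"array","items":{"type":"array","items":{"type":"number"}}},"squeeze":{"type":"number"}},"required":["moves"]}

```bash
mkdir -p pics; python3 - <<'E'
from plant import *
import cv2,numpy as np
s=get_state();print({k:np.round(v,4).tolist() for k,v in s.items()})
for n in("top","side"):
    cv2.imwrite(f"pics/{n}0.png",read_camera(n));m=camera_model(n);print(n,np.round(m["camera_matrix"],1).tolist(),np.round(m["pose"],3).tolist())
E
```

```text
{'time': 0.0, 'qpos': [1.145, 0.2872, 1.5782, -0.0, 1.2786, -0.15], 'dq': [-0.001, -0.001, -0.0007, -0.0018, -0.0011, -0.0008], 'joint_efforts': [0.0005, -40.5979, -29.2627, -0.0001, 0.0058, 0.0], 'eef_pos': [0.1835, 0.6489, 0.2489], 'tcp_rot': [0.7012, -0.0974, 0.097, -0.6996], 'contact_force': [-0.0196, -0.3482, 0.5168], 'wrist_torque': [-0.0192, 0.0319, 0.0191], 'opening': 1.0003}
top [[446.8, 0.0, 254.4], [0.0, 446.8, 193.1], [0.0, 0.0, 1.0]] [[-0.015, -0.984, 0.176, 0.288], [-1.0, 0.016, 0.004, 0.026], [-0.007, -0.176, -0.984, 1.324], [0.0, 0.0, 0.0, 1.0]]
side [[366.6, 0.0, 258.4], [0.0, 366.6, 195.2], [0.0, 0.0, 1.0]] [[-0.916, -0.287, 0.282, 0.284], [-0.402, 0.652, -0.643, 0.604], [0.0, -0.702, -0.713, 0.735], [0.0, 0.0, 0.0, 1.0]]
```

View pics/top0.png

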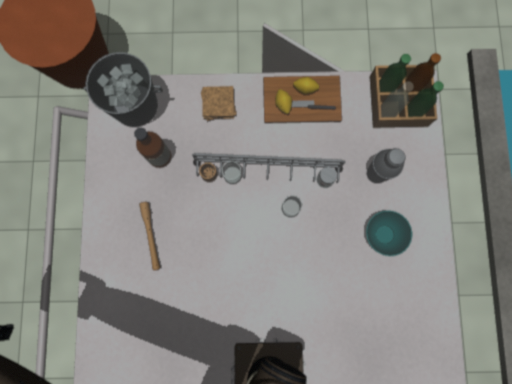

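View pics/side0.png

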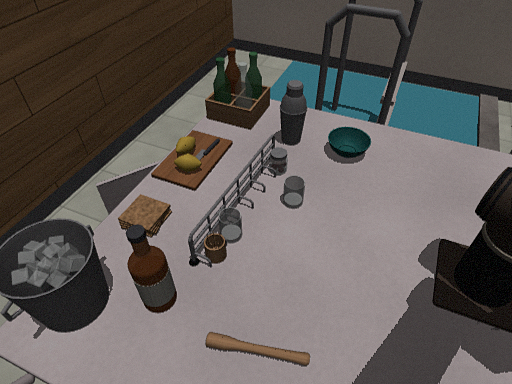

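The top view shows the rack from about (194,158) to (343,162). The shaker is at (390,162), on the rack's -y side, and the loose tumbler is at (291,206). Gap 1 holds an object at (328,176). I'll zoom in next.

```bash
python3 - <<'E'
import cv2
t=cv2.imread("pics/top0.png")[145:222,185:350]
cv2.imwrite("pics/tc.png",cv2.resize(t,None,fx=4.8,fy=4.8,interpolation=cv2.INTER_CUBIC))
s=cv2.imread("pics/side0.png")[130:270,180:310]
cv2.imwrite("pics/sc.png",cv2.resize(s,None,fx=4.2,fy=4.2,interpolation=cv2.INTER_CUBIC))
E
```

```text
(no output)
```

View pics/tc.png

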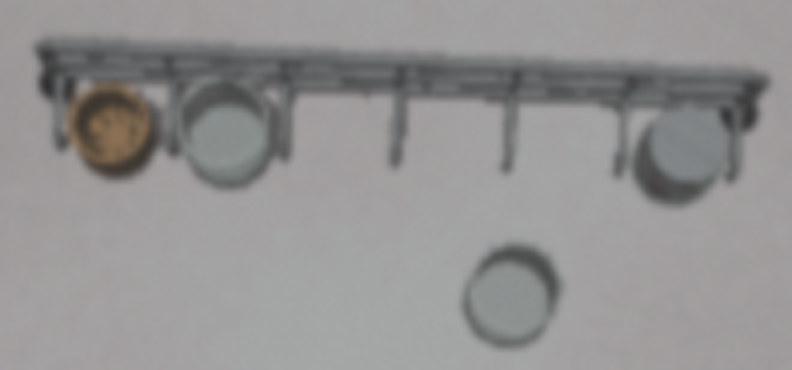

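View pics/sc.png

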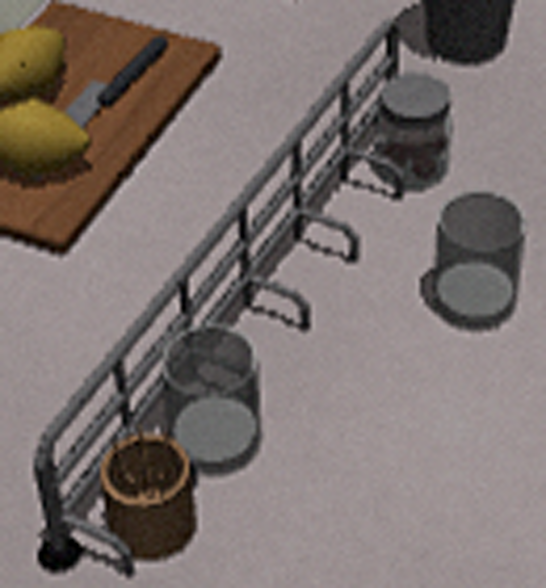

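The crops give these points:
- **Top crop:** divider fronts run from (62,147) to (732,182). The middle one is at (396,164). The rail band's upper edge runs from (40,42) to (768,75), and the loose tumbler is at about (511,297).
- **Side crop:** the tumbler's base disc is at about (477,290) and its mouth at (481,222). The rail runs from (45,440) to (390,25).

```bash
cat >h.py <<'E'
import numpy as np
from plant import camera_model
def ray(n,uv):
    m=camera_model(n);T=np.array(m["pose"]);d=T[:3,:3]@np.linalg.solve(m["camera_matrix"],[*uv,1]);return T[:3,3],d
def onz(n,uv,z):
    o,d=ray(n,uv);return o+d*(z-o[2])/d[2]
def proj(n,p):
    m=camera_model(n);T=np.array(m["pose"]);q=np.array(m["camera_matrix"])@(T[:3,:3].T@(np.array(p)-T[:3,3]));return q[:2]/q[2]
tc=lambda u,v:((u+.5)/4.8-.5+185,(v+.5)/4.8-.5+145)
sc=lambda u,v:((u+.5)/4.2-.5+180,(v+.5)/4.2-.5+130)
E
python3 - <<'E'
from h import *
np.set_printoptions(precision=4,suppress=True)
F=np.array([onz("top",tc(*p),.028)[:2] for p in [(62,147),(172,153),(283,158),(396,164),(507,170),(620,176),(732,181)]])
k=np.arange(3,-4,-1)*.07
py=np.polyfit(k,F[:,1],1);px=np.polyfit(k,F[:,0],1)
yaw=np.arctan2(-px[0],py[0]);print("fronts",F.tolist(),py,px,"yaw",yaw)
ex=np.array([np.cos(yaw),np.sin(yaw)]);ey=np.array([-ex[1],ex[0]])
org=np.array([px[1],py[1]])+.046*ex;print("origin from fronts",org)
for p in [(40,49),(768,80)]: 
    q=onz("top",tc(*p),.094)[:2];print("rail top view",q,(q-org)@ex,(q-org)@ey)
for p in [(45,440),(392,27)]:
    q=onz("side",sc(*p),.094)[:2];print("rail side view",q,(q-org)@ex,(q-org)@ey)
for n,p,z in [("top",tc(509,303),.008),("top",tc(516,290),.075),("side",sc(477,290),.008),("side",sc(481,222),.075)]:
    q=onz(n,p,z)[:2];print("tumbler",n,z,q,(q-org)@ex,(q-org)@ey)
# silhouette of tumbler mid
for n,p in [("top",tc(512,297))]:
    q=onz(n,p,.04)[:2];print(q)
for y in(-.216,-.175,-.035,.216): print(y,proj("top",[*(org+y*ey),.098]),proj("side",[*(org+y*ey),.098]))
print("shaker",onz("top",(388,165),.1))
E
```

```text
fronts [[0.5762718007729823, 0.19987518533523746], [0.5713661369290577, 0.1318026536315849], [0.567090167844525, 0.06322386819461193], [0.5621704660420064, -0.006468534292017568], [0.5572793850986333, -0.07480675201353137], [0.5523768318981708, -0.14425705725703014], [0.548120312320098, -0.21300114986690066]] [ 0.9841 -0.0062] [0.0675 0.5621] yaw -0.06845637230408032
origin from fronts [ 0.608  -0.0094]
rail top view [0.6212 0.2045] -0.0014760002853577738 0.21430249089717562
rail top view [ 0.5952 -0.2249] 0.0019647925174413505 -0.21584605712070662
rail side view [0.627  0.1978] 0.004846027222630761 0.20796628613807724
rail side view [ 0.5962 -0.2139] 0.002263473625818616 -0.20483270645535182
tumbler top 0.008 [ 0.4774 -0.0752] -0.12582839167759174 -0.07457813302013835
tumbler top 0.075 [ 0.4754 -0.0743] -0.1278699413522407 -0.07388438161654562
tumbler side 0.008 [ 0.4785 -0.0788] -0.12448403935337718 -0.07809347545636308
tumbler side 0.075 [ 0.4784 -0.0725] -0.12500926022394 -0.07181564324329799
[ 0.4764 -0.0746]
-0.216 [344.9186 161.601 ] [275.3604 133.1225]
-0.175 [330.3494 160.8675] [269.1231 140.6656]
-0.035 [280.7172 158.3685] [245.3315 169.4383]
0.216 [192.1803 153.9107] [189.7964 236.6004]
shaker [ 0.5809 -0.3447  0.1   ]
```

```bash
cat >>h.py <<'E'
from plant import get_state
from scipy.spatial.transform import Rotation as Ro
YAW=-.065;ORG=np.array([.608,-.0098])
ex=np.array([np.cos(YAW),np.sin(YAW),0]);ey=np.array([-ex[1],ex[0],0])
RR=np.c_[ex,ey,[0,0,1]]
np.set_printoptions(precision=4,suppress=True)
def st():
    s=get_state();R=Ro.from_quat(s["tcp_rot"]).as_matrix();p=np.array(s["eef_pos"])
    print("t",s["time"],"rack pos",RR.T@(p-[*ORG,0]),"F",np.round(s["contact_force"],2),"open",s["opening"]);return p,R
def goto(x,y,z,zyaw=None):
    """zyaw: rack-frame angle of the tool z axis; prints turn then shift in tool axes after the turn"""
    p,R=st()
    D=RR@np.c_[[0,0,0],[0,0,-1],[0,0,0]] if 0 else None
    z0=RR.T@R[:,2];a=np.arctan2(z0[1],z0[0]) if zyaw is None else zyaw
    Z=RR@[np.cos(a),np.sin(a),0];Y=np.array([0,0,-1.]);T=np.c_[np.cross(Y,Z),Y,Z]
    print("turn",Ro.from_matrix(R.T@T).as_rotvec(),"shift",T.T@(np.array([*ORG,0])+RR@[x,y,z]-p))
E
python3 - <<'E'
from h import *
p,R=st();print(R,"rack",RR.T@R)
goto(0,-.175,.25,np.pi/2);goto(0,-.175,.25,-np.pi/2)
E
```

```text
t 0.1 rack pos [-0.4664  0.6298  0.2491] F [-1.05  1.17  0.07] open 0.9956167179887689
[[ 0.9622 -0.0009  0.2723]
 [-0.2723 -0.002   0.9622]
 [-0.0003 -1.     -0.0022]] rack [[ 0.9779 -0.0008  0.2092]
 [-0.2092 -0.0021  0.9779]
 [-0.0003 -1.     -0.0022]]
t 0.1 rack pos [-0.4664  0.6298  0.2491] F [-1.05  1.17  0.07] open 0.9956167179887689
turn [ 0.0021 -0.2108 -0.0005] shift [ 0.4664 -0.0009 -0.8048]
t 0.1 rack pos [-0.4664  0.6298  0.2491] F [-1.05  1.17  0.07] open 0.9956167179887689
turn [0.0008 2.9308 0.0031] shift [-0.4664 -0.0009  0.8048]
```

Emit:
{"method": "carry_out", "body": {"moves": [[0, -0.1054, 0, 0, 0, 0, 1], [0, -0.1054, 0, 0, 0, 0, 1], [0, 0, 0, 0.0233, 0, -0.04, 1], [0, 0, 0, 0.0233, 0, -0.04, 1], [0, 0, 0, 0.0233, 0, -0.04, 1], [0, 0, 0, 0.0233, 0, -0.04, 1], [0, 0, 0, 0.0233, 0, -0.04, 1], [0, 0, 0, 0.0233, 0, -0.04, 1], [0, 0, 0, 0.0233, 0, -0.04, 1], [0, 0, 0, 0.0233, 0, -0.04, 1]], "squeeze": 20}}

```text
time: 1.35
eef_pos: [0.3492, 0.3165, 0.2499]
tcp_rot: [0.707, -0.023, 0.023, -0.707]
contact_force: [-0.0, -0.4, -0.2]
opening: -0.005
```

Emit:
{"method": "carry_out", "body": {"moves": [[0, 0, 0, 0.0233, 0, -0.04, 1], [0, 0, 0, 0.0233, 0, -0.04, 1], [0, 0, 0, 0.0233, 0, -0.04, 1], [0, 0, 0, 0.0233, 0, -0.04, 1], [0, 0, 0, 0.0233, 0, -0.04, 1], [0, 0, 0, 0.0233, 0, -0.04, 1], [0, 0, 0, 0.0233, 0, -0.04, 1], [0, 0, 0, 0.0233, 0, -0.04, 1], [0, 0, 0, 0, 0, 0, 1], [0, 0, 0, 0, 0, 0, 1]]}}

```text
time: 2.6
eef_pos: [0.5137, -0.0131, 0.2497]
tcp_rot: [-0.706, 0.024, -0.023, 0.707]
contact_force: [0.0, 0.1, -0.2]
opening: 0.0
```

```bash
python3 - <<'E'
from h import *
goto(0,-.183,.13,np.pi/2)
E
```

```text
t 2.6 rack pos [-0.0939 -0.0094  0.2497] F [ 0.03  0.11 -0.16] open 7.269041407356662e-06
turn [-0.0006 -0.0004 -0.0014] shift [ 0.0939  0.1197 -0.1736]
```

Emit:
{"method": "carry_out", "body": {"moves": [[0, 0, 0, 0.0188, 0, -0.0337, 1], [0, 0, 0, 0.0188, 0, -0.0337, 1], [0, 0, 0, 0.0188, 0, -0.0337, 1], [0, 0, 0, 0.0188, 0, -0.0337, 1], [0, 0, 0, 0.0187, 0, -0.0337, 1], [0, 0, 0, 0, 0.04, 0, 1], [0, 0, 0, 0, 0.04, 0, 1], [0, 0, 0, 0, 0.03, 0, 1], [0, 0, 0, 0, 0, 0, 1], [0, 0, 0, 0, 0, 0, 1]]}}

```text
time: 3.85
eef_pos: [0.5978, -0.187, 0.1419]
tcp_rot: [0.707, -0.022, 0.023, -0.706]
contact_force: [0.0, -0.4, 0.6]
opening: 0.0
```

```bash
python3 - <<'E'
from h import *
from plant import read_camera
import cv2
goto(0,-.178,.117,np.pi/2)
a=read_camera("top")[110:240,190:420];b=read_camera("side")[70:230,180:340]
cv2.imwrite("pics/c1.png",np.hstack([cv2.resize(a,(460,260)),cv2.resize(b,(320,320))[:260]]))
E
```

```text
t 3.85 rack pos [ 0.0013 -0.1775  0.1419] F [ 0.01 -0.35  0.55] open 0.00010570743929121022
turn [0.0007 0.0013 0.0019] shift [-0.0013  0.0249 -0.0005]
```

View pics/c1.png

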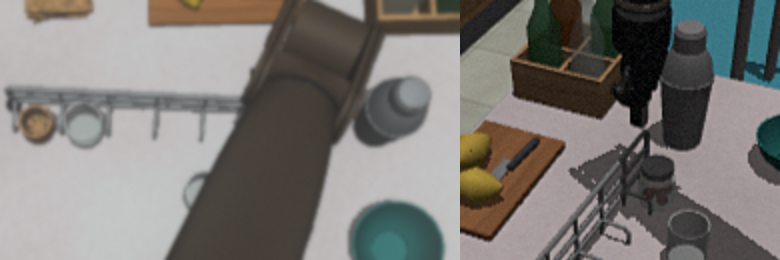

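The finger is closed and just above the -y end of the rail, at about (640,120) in the right panel, and clear of the shaker. I'll lower it in small steps until it touches.

Emit:
{"method": "carry_out", "body": {"moves": [[0, 0, 0, -0.001, 0.01, 0, 1], [0, 0, 0, 0, 0.008, 0, 1], [0, 0, 0, 0, 0.004, 0, 1], [0, 0, 0, 0, 0.002, 0, 1], [0, 0, 0, 0, 0.001, 0, 1], [0, 0, 0, 0, 0, 0, 1]]}}

```text
time: 4.7
eef_pos: [0.5956, -0.1874, 0.1169]
tcp_rot: [-0.707, 0.024, -0.022, 0.707]
contact_force: [-5.1, 2.1, 7.4]
opening: 0.001
```

Emit:
{"method": "carry_out", "body": {"moves": [[0, 0, 0, 0, 0, 0, 1], [0, 0, 0, 0, 0, 0, 1]]}}

```text
time: 4.95
eef_pos: [0.5956, -0.1875, 0.1169]
tcp_rot: [-0.707, 0.024, -0.022, 0.707]
contact_force: [-5.0, 2.4, 7.1]
opening: -0.001
```

```bash
python3 - <<'E'
from h import *
goto(0,-.175,.116,np.pi/2)
E
```

```text
t 4.95 rack pos [-0.0008 -0.1781  0.1169] F [-5.04  2.44  7.08] open -0.0007229458391134059
turn [-0.0005  0.0002 -0.002 ] shift [0.0008 0.0009 0.0031]
```

Emit:
{"method": "carry_out", "body": {"moves": [[0, 0, 0, 0, 0, 0.006, 1], [0, 0, 0, 0, 0, 0.007, 1], [0, 0, 0, 0, 0, 0.007, 1], [0, 0, 0, 0, 0, 0.007, 1], [0, 0, 0, 0, 0, 0.007, 1]]}}

```text
time: 5.58
eef_pos: [0.5995, -0.1546, 0.1169]
tcp_rot: [0.708, -0.022, 0.024, -0.706]
contact_force: [-0.2, -4.5, 4.7]
opening: 0.0
```

```bash
python3 - <<'E'
from h import *
goto(0,-.035,.117,np.pi/2)
E
```

```text
t 5.575 rack pos [ 0.0009 -0.145   0.1169] F [-0.21 -4.5   4.68] open 0.00047376055191292773
turn [0.003  0.0003 0.0036] shift [-0.0009 -0.0001  0.11  ]
```

Emit:
{"method": "carry_out", "body": {"moves": [[0, 0, 0, 0, 0.0004, 0.008, 1], [0, 0, 0, 0, 0, 0.008, 1], [0, 0, 0, 0, 0, 0.008, 1], [0, 0, 0, 0, 0, 0.008, 1], [0, 0, 0, 0, 0, 0.008, 1], [0, 0, 0, 0, 0, 0.008, 1]]}}

```text
time: 6.32
eef_pos: [0.6029, -0.1069, 0.1169]
tcp_rot: [0.708, -0.021, 0.024, -0.705]
contact_force: [-0.6, -4.7, 6.8]
opening: 0.002
```

Emit:
{"method": "carry_out", "body": {"moves": [[0, 0, 0, -0.0005, 0.0002, 0.008, 1], [0, 0, 0, 0, 0, 0.008, 1], [0, 0, 0, 0, 0, 0.008, 1], [0, 0, 0, 0, 0, 0.008, 1], [0, 0, 0, 0, 0, 0.008, 1], [0, 0, 0, 0, 0, 0.008, 1]]}}

```text
time: 7.08
eef_pos: [0.6056, -0.059, 0.1169]
tcp_rot: [0.708, -0.021, 0.024, -0.705]
contact_force: [-0.3, -5.5, 7.0]
opening: 0.001
```

```bash
python3 - <<'E'
from h import *
goto(0,-.035,.117,np.pi/2)
E
```

```text
t 7.075 rack pos [ 0.0008 -0.0493  0.1169] F [-0.28 -5.48  7.05] open 0.001497068494565391
turn [0.0035 0.0006 0.0046] shift [-0.0008 -0.0001  0.0143]
```

Emit:
{"method": "carry_out", "body": {"moves": [[0, 0, 0, 0, 0, 0.007, 1], [0, 0, 0, 0, 0, 0.007, 1], [0, 0, 0, 0, 0, 0, 1], [0, 0, 0, 0, 0, 0, 1]]}}

```text
time: 7.58
eef_pos: [0.6065, -0.0443, 0.1168]
tcp_rot: [0.707, -0.021, 0.024, -0.706]
contact_force: [-0.4, -2.5, 8.4]
opening: -0.004
```

Emit:
{"method": "carry_out", "body": {"moves": [[0, 0, 0, 0, -0.03, 0, 1], [0, 0, 0, 0, -0.03, 0, 1], [0, 0, 0, -0.03, 0, -0.03, 0.25], [0, 0, 0, -0.03, 0, -0.02, 0.25], [0, 0, 0, -0.03, 0, 0, 0.25], [0, 0, 0, -0.03, 0, 0, 0.25], [0, 0, 0, -0.03, 0, 0, 0.25], [0, 0, 0, 0, 0, 0, 0.25]]}}

```text
time: 8.57
eef_pos: [0.4501, -0.0827, 0.1734]
tcp_rot: [-0.706, 0.024, -0.022, 0.707]
contact_force: [-0.6, -0.2, 0.9]
opening: 0.376
```

```bash
python3 - <<'E'
from h import *
a=np.radians(40);t=np.array([-.1255,-.0745]);u=np.array([np.cos(a),np.sin(a)])
goto(*(t-.055*u),.15,np.pi/2+a)
E
```

```text
t 8.575 rack pos [-0.1528 -0.083   0.1734] F [-0.56 -0.18  0.92] open 0.3755099266168762
turn [-0.0025 -0.6986 -0.0013] shift [-0.0286  0.0234 -0.011 ]
```

Emit:
{"method": "carry_out", "body": {"moves": [[0, -0.1746, 0, 0, 0, 0, 0.25], [0, -0.1746, 0, 0, 0, 0, 0.25], [0, -0.1746, 0, 0, 0, 0, 0.25], [0, -0.1746, 0, 0, 0, 0, 0.25], [0, 0, 0, -0.029, 0.02, -0.011, 0.25], [0, 0, 0, 0, 0.05, 0, 0.25], [0, 0, 0, 0, 0.02, 0, 0.25], [0, 0, 0, 0, 0, 0, 0.25]]}}

```text
time: 9.57
eef_pos: [0.4343, -0.1092, 0.0827]
tcp_rot: [-0.671, -0.219, 0.221, 0.673]
contact_force: [0.3, 0.2, -0.1]
opening: 0.374
```

```bash
python3 - <<'E'
from h import *
from plant import read_camera
import cv2
a=np.radians(40);u=np.array([np.cos(a),np.sin(a)])
goto(*(np.array([-.1255,-.0745])-.055*u),.042,np.pi/2+a)
a=read_camera("top")[140:240,200:350];b=read_camera("side")[120:260,230:370]
cv2.imwrite("pics/c2.png",np.hstack([cv2.resize(a,(450,300)),cv2.resize(b,(300,300))]))
E
```

```text
t 9.575 rack pos [-0.1669 -0.1104  0.0827] F [ 0.26  0.2  -0.07] open 0.3740208567614674
turn [-0.0046  0.0001 -0.0016] shift [-0.0002  0.0407  0.0009]
```

View pics/c2.png

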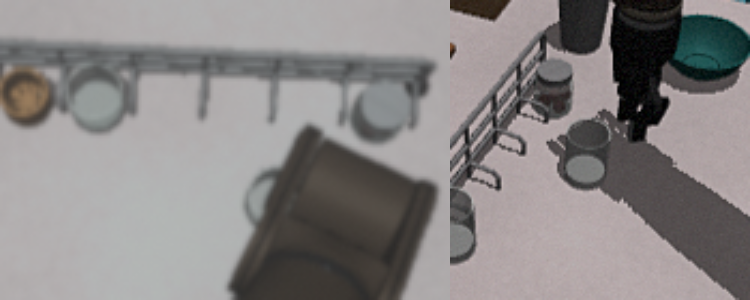

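Emit:
{"method": "carry_out", "body": {"moves": [[0, 0, 0, 0, 0.02, 0, 0.25], [0, 0, 0, 0, 0.02, 0, 0.25], [0, 0, 0, 0, 0, 0, 0.25], [0, 0, 0, 0.006, 0, 0, 0.25], [0, 0, 0, 0.006, 0, 0, 0.25], [0, 0, 0, 0.005, 0, 0, 0.25], [0, 0, 0, 0.005, 0, 0, 0.25], [0, 0, 0, 0.005, 0, 0, 0.25], [0, 0, 0, 0.005, 0, 0, 0.25], [0, 0, 0, 0, 0, 0, 0.25]]}}

```text
time: 10.92
eef_pos: [0.4612, -0.0909, 0.0447]
tcp_rot: [0.672, 0.22, -0.22, -0.672]
contact_force: [-0.2, -0.1, 0.3]
opening: 0.374
```

```bash
python3 - <<'E'
from h import *
from plant import read_camera
import cv2
st()
b=read_camera("side");cv2.imwrite("pics/s2.png",b)
cv2.imwrite("pics/c3.png",cv2.resize(b[120:260,230:370],(560,560),interpolation=cv2.INTER_CUBIC))
E
```

```text
t 10.925 rack pos [-0.1412 -0.0904  0.0447] F [-0.16 -0.13  0.3 ] open 0.3743230987626002
```

View pics/c3.png

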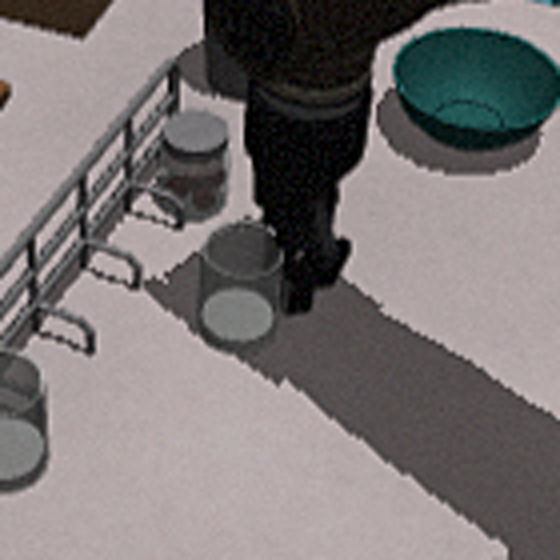

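```bash
python3 - <<'E'
from h import *
for p,z in [((289.1,198.6),.008),((289.9,182.1),.075)]: print((RR.T@(onz("side",p,z)-[*ORG,0])))
E
```

```text
[-0.1147 -0.0723  0.008 ]
[-0.1149 -0.0672  0.075 ]
```

Emit:
{"method": "carry_out", "body": {"moves": [[0, 0, 0, 0.006, 0, 0.0005, 0.25], [0, 0, 0, 0.006, 0, 0.0005, 0.25], [0, 0, 0, 0.006, 0, 0.0005, 0.25], [0, 0, 0, 0.006, 0, 0.0005, 0.25], [0, 0, 0, 0.006, 0, 0.0005, 0.25], [0, 0, 0, 0.006, 0, 0.0005, 0.25], [0, 0, 0, 0.006, 0, 0.0005, 0.25], [0, 0, 0, 0.005, 0, 0.0005, 0.25], [0, 0, 0, 0, 0, 0, 0.25]]}}

```text
time: 12.1
eef_pos: [0.4967, -0.0598, 0.0448]
tcp_rot: [0.672, 0.221, -0.22, -0.672]
contact_force: [-0.1, -0.4, 0.2]
opening: 0.373
```

Emit:
{"method": "carry_out", "body": {"moves": [[0, 0, 0, -0.01, 0, 0, 0.25], [0, 0, 0, -0.03, 0, 0, 0.25], [0, 0, 0, 0, -0.04, 0, 0.25], [0, 0, 0, 0, -0.04, 0, 0.25], [0, 0.1746, 0, 0, 0, 0, 0.25], [0, 0.1746, 0, 0, 0, 0, 0.25], [0, 0.1746, 0, 0, 0, 0, 0.25], [0, 0.1746, 0, 0, 0, 0, 0.25], [0, 0, 0, 0, 0, 0, 0.25]]}}

```text
time: 13.22
eef_pos: [0.4635, -0.084, 0.1246]
tcp_rot: [-0.707, 0.023, -0.022, 0.707]
contact_force: [0.4, 0.5, -0.6]
opening: 0.375
```

```bash
python3 - <<'E'
from h import *
from plant import read_camera
import cv2
goto(-.08-.055,-.035,.044,np.pi/2)
b=read_camera("side")
cv2.imwrite("pics/c4.png",cv2.resize(b[120:260,230:370],(560,560),interpolation=cv2.INTER_CUBIC))
E
```

```text
t 13.225 rack pos [-0.1393 -0.0834  0.1246] F [ 0.44  0.52 -0.62] open 0.3746193995526445
turn [-0.0001  0.0014 -0.0002] shift [0.0043 0.0806 0.0484]
```

View pics/c4.png

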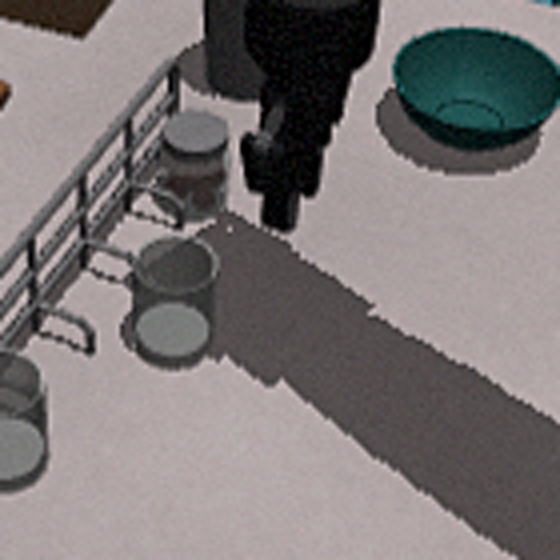

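The tumbler now stands in front of gap 3, with its base at crop (173,331) and its mouth at (175,267). The loops on either side of the gap end at about (135,275) and (92,345).

```bash
python3 - <<'E'
from h import *
f=lambda u,v:((u+.5)/4-.5+230,(v+.5)/4-.5+120)
for p,z in [((173,331),.008),((175,267),.075),((92,349),.0),((183,225),0)]: print((RR.T@(onz("side",f(*p),z)-[*ORG,0])))
E
```

```text
[-0.0812 -0.0387  0.008 ]
[-0.0834 -0.0327  0.075 ]
[-0.0364 -0.0049  0.    ]
[-0.0374 -0.1466  0.    ]
```

Emit:
{"method": "carry_out", "body": {"moves": [[0, 0, 0, 0, 0, 0.024, 0.25], [0, 0, 0, 0, 0, 0.0244, 0.25], [0, 0, 0, 0, 0, 0, 0.25], [0, 0, 0, 0, 0.04, 0, 0.25], [0, 0, 0, 0, 0.04, 0, 0.25], [0, 0, 0, 0.008, 0, 0, 0.25], [0, 0, 0, 0.008, 0, 0, 0.25], [0, 0, 0, 0.005, 0, 0, 0.25], [0, 0, 0, 0.005, 0, 0, 0.25], [0, 0, 0, 0, 0, 0, 0.25]]}}

```text
time: 14.52
eef_pos: [0.4941, -0.0373, 0.0455]
tcp_rot: [0.707, -0.022, 0.024, -0.707]
contact_force: [-1.0, 0.1, 0.4]
opening: 0.374
```

```bash
python3 - <<'E'
from h import *
from plant import read_camera
import cv2
goto(-.032-.034,-.035,.044,np.pi/2)
b=read_camera("side");t=read_camera("top")
f=lambda i,s:cv2.resize(i,s,interpolation=cv2.INTER_CUBIC)
cv2.imwrite("pics/c5.png",np.hstack([f(b[160:230,240:310],(420,420)),f(t[145:215,250:310],(360,420))]))
E
```

```text
t 14.525 rack pos [-0.1118 -0.0348  0.0455] F [-1.04  0.08  0.36] open 0.37442842981252644
turn [0.0003 0.0003 0.002 ] shift [ 0.0458  0.0015 -0.0002]
```

View pics/c5.png

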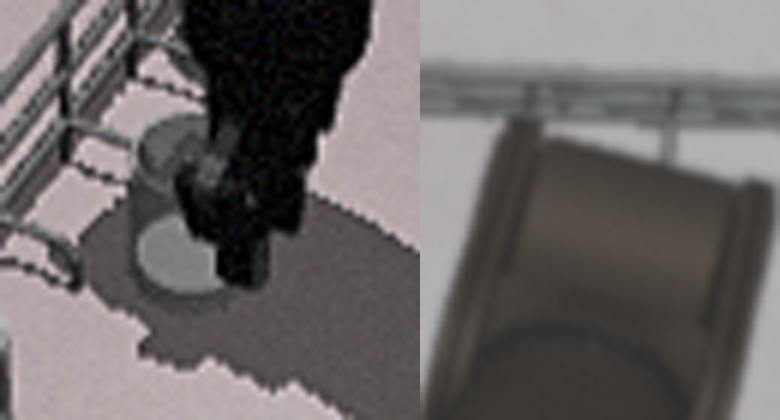

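Emit:
{"method": "carry_out", "body": {"moves": [[0, 0, 0, 0.005, 0, 0, 0.25], [0, 0, 0, 0.005, 0, 0, 0.25], [0, 0, 0, 0.005, 0, 0, 0.25], [0, 0, 0, 0.005, 0, 0, 0.25], [0, 0, 0, 0.005, 0, 0, 0.25], [0, 0, 0, 0, 0, 0, 0.25]]}}

```text
time: 15.38
eef_pos: [0.5187, -0.0388, 0.0448]
tcp_rot: [0.707, -0.023, 0.023, -0.707]
contact_force: [0.1, 0.4, -0.1]
opening: 0.374
```

Emit:
{"method": "carry_out", "body": {"moves": [[0, 0, 0, 0.004, 0, 0, 0.25], [0, 0, 0, 0.004, 0, 0, 0.25], [0, 0, 0, 0.004, 0, 0, 0.25], [0, 0, 0, 0.004, 0, 0, 0.25], [0, 0, 0, 0, 0, 0, 0.25]]}}

```text
time: 16.0
eef_pos: [0.5346, -0.0398, 0.0448]
tcp_rot: [0.707, -0.023, 0.023, -0.707]
contact_force: [-0.9, 0.1, -0.2]
opening: 0.377
```

```bash
python3 - <<'E'
from h import *
goto(-.032-.034,-.035,.044,np.pi/2)
E
```

```text
t 16.0 rack pos [-0.0713 -0.0347  0.0448] F [-0.93  0.09 -0.21] open 0.37720944024861663
turn [0.0001 0.     0.0006] shift [ 0.0053  0.0008 -0.0003]
```

Emit:
{"method": "carry_out", "body": {"moves": [[0, 0, 0, 0.002, 0, 0, 0.25], [0, 0, 0, 0.0015, 0, 0, 0.25], [0, 0, 0, 0, 0, 0, 0.25]]}}

```text
time: 16.38
eef_pos: [0.5377, -0.04, 0.0448]
tcp_rot: [0.707, -0.023, 0.023, -0.707]
contact_force: [0.2, 0.4, -0.2]
opening: 0.375
```

Emit:
{"method": "carry_out", "body": {"moves": [[0, 0, 0, 0.001, 0, 0, 0.25], [0, 0, 0, 0.001, 0, 0, 0.25], [0, 0, 0, 0, 0, 0, 0.25]]}}

```text
time: 16.75
eef_pos: [0.5397, -0.0401, 0.0447]
tcp_rot: [-0.707, 0.023, -0.023, 0.707]
contact_force: [-0.2, 0.2, -0.2]
opening: 0.377
```

Emit:
{"method": "carry_out", "body": {"moves": [[0, 0, 0, 0.001, 0, 0, 0.25], [0, 0, 0, 0.001, 0, 0, 0.25], [0, 0, 0, 0, 0, 0, 0.25]]}}

```text
time: 17.12
eef_pos: [0.5417, -0.0403, 0.0447]
tcp_rot: [0.707, -0.023, 0.023, -0.707]
contact_force: [-0.2, -1.1, -0.5]
opening: 0.378
```

```bash
python3 - <<'E'
from h import *
from plant import read_camera
import cv2
st()
b=read_camera("side")
cv2.imwrite("pics/c6.png",cv2.resize(b[140:240,220:320],(600,600),interpolation=cv2.INTER_CUBIC))
E
```

```text
t 17.125 rack pos [-0.0641 -0.0347  0.0447] F [-0.18 -1.08 -0.47] open 0.3780085636708455
```

View pics/c6.png

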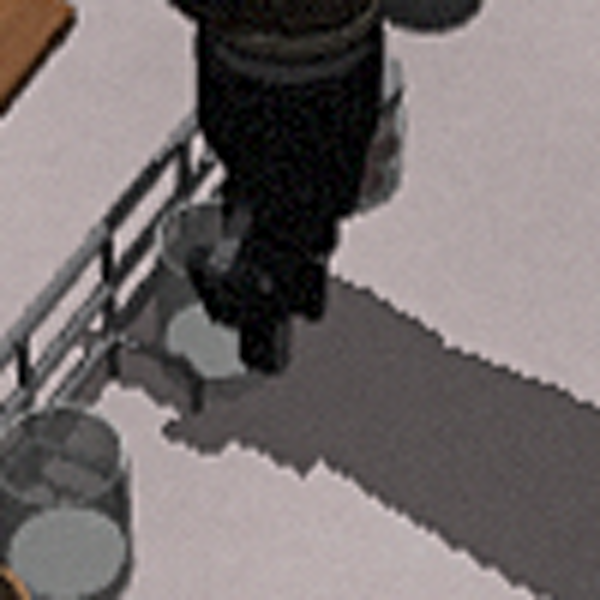

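The tumbler is inside gap 3, with its mouth at about (205,240) against the wires and the loop's front end at (200,400). I'll push on until the force rises.

Emit:
{"method": "carry_out", "body": {"moves": [[0, 0, 0, 0.001, 0, 0, 0.25], [0, 0, 0, 0, 0, 0, 0.25]]}}

```text
time: 17.42
eef_pos: [0.5427, -0.0403, 0.0448]
tcp_rot: [0.707, -0.023, 0.023, -0.707]
contact_force: [-0.3, 0.7, -0.0]
opening: 0.371
```

Emit:
{"method": "carry_out", "body": {"moves": [[0, 0, 0, 0.001, 0, 0, 0.25], [0, 0, 0, 0, 0, 0, 0.25]]}}

```text
time: 17.68
eef_pos: [0.5437, -0.0404, 0.0448]
tcp_rot: [0.707, -0.023, 0.023, -0.707]
contact_force: [-0.6, -0.0, -0.5]
opening: 0.372
```

Emit:
{"method": "carry_out", "body": {"moves": [[0, 0, 0, 0.001, 0, 0, 0.25], [0, 0, 0, 0, 0, 0, 0.25]]}}

```text
time: 17.92
eef_pos: [0.5447, -0.0405, 0.0447]
tcp_rot: [0.707, -0.023, 0.023, -0.707]
contact_force: [-1.1, 0.1, 0.0]
opening: 0.375
```

Emit:
{"method": "carry_out", "body": {"moves": [[0, 0, 0, 0.001, 0, 0, 0.25], [0, 0, 0, 0, 0, 0, 0.25]]}}

```text
time: 18.18
eef_pos: [0.5456, -0.0405, 0.0447]
tcp_rot: [-0.707, 0.023, -0.023, 0.707]
contact_force: [-1.1, -0.1, 0.4]
opening: 0.373
```

Emit:
{"method": "carry_out", "body": {"moves": [[0, 0, 0, 0.001, 0, 0, 0.25], [0, 0, 0, 0, 0, 0, 0.25]]}}

```text
time: 18.42
eef_pos: [0.5459, -0.0404, 0.0445]
tcp_rot: [-0.707, 0.024, -0.022, 0.707]
contact_force: [-4.4, 0.1, 1.4]
opening: 0.374
```

Emit:
{"method": "carry_out", "body": {"moves": [[0, 0, 0, 0.001, 0, 0, 0.25], [0, 0, 0, 0, 0, 0, 0.25]]}}

```text
time: 18.68
eef_pos: [0.546, -0.0404, 0.0444]
tcp_rot: [-0.707, 0.024, -0.021, 0.707]
contact_force: [-8.1, -0.8, 4.3]
opening: 0.373
```

The TCP has stopped at x = 0.546 with 8 N of resistance, so the tumbler is against the wires. I'll back off, lift clear and check.

Emit:
{"method": "carry_out", "body": {"moves": [[0, 0, 0, -0.005, 0, 0, 0.25], [0, 0, 0, -0.02, 0, 0, 0.25], [0, 0, 0, -0.03, 0, 0, 0.25], [0, 0, 0, 0, -0.05, 0, 0.25], [0, 0, 0, 0, -0.06, 0, 0.25], [0, 0, 0, 0, -0.04, -0.05, 0.25], [0, 0, 0, 0, 0, -0.06, 0.25], [0, 0, 0, 0, 0, -0.06, 0.25], [0, 0, 0, 0, 0, -0.06, 0.25], [0, 0, 0, 0, 0, 0, 0.25]]}}

```text
time: 19.92
eef_pos: [0.4779, -0.2695, 0.1944]
tcp_rot: [0.708, -0.024, 0.026, -0.706]
contact_force: [-0.4, 0.6, -0.0]
opening: 0.377
```

```bash
python3 - <<'E'
from h import *
from plant import read_camera
import cv2
st()
b=read_camera("side");t=read_camera("top");cv2.imwrite("pics/sf.png",b);cv2.imwrite("pics/tf.png",t)
f=lambda i,s:cv2.resize(i,s,interpolation=cv2.INTER_CUBIC)
cv2.imwrite("pics/c7.png",np.hstack([f(t[145:205,235:315],(480,360)),f(b[160:220,220:270],(300,360))]))
E
```

```text
t 19.925 rack pos [-0.1129 -0.2676  0.1944] F [-0.43  0.64 -0.01] open 0.3774229261720905
```

View pics/c7.png

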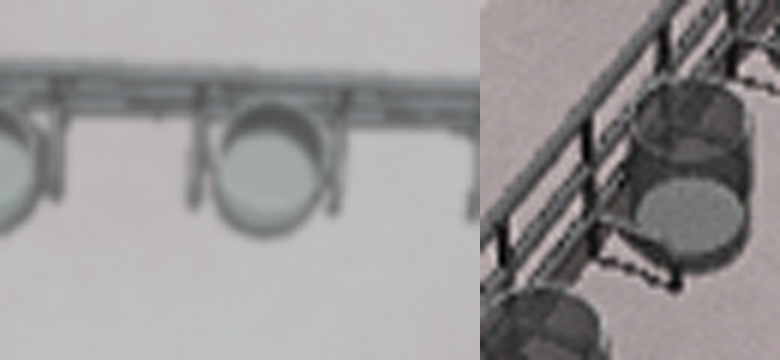

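```bash
python3 - <<'E'
from h import *
import cv2
f=lambda u,v:((u+.5)/6-.5+235,(v+.5)/6-.5+145)
g=lambda u,v:((u+.5)/6-.5+220,(v+.5)/6-.5+160)
for n,p,z in [("top",f(266,181),.008),("top",f(265,237),0),("side",g(690,215)if 0 else g(690-480,215),.008),("side",g(692-480,122),.075)]: print(n,RR.T@(onz(n,p,z)-[*ORG,0]))
for n,m in(("top0","tf"),("side0","sf")):
    d=cv2.absdiff(cv2.imread(f"pics/{n}.png"),cv2.imread(f"pics/{m}.png")).max(2)
    k=cv2.morphologyEx((d>25).astype(np.uint8),cv2.MORPH_OPEN,np.ones((2,2)))
    c,l,s,_=cv2.connectedComponentsWithStats(k);print(n,[r.tolist() for r in s[1:] if r[4]>8])
E
```

```text
top [-0.0276 -0.0349  0.008 ]
top [-0.0546 -0.0358  0.    ]
side [-0.0244 -0.0393  0.008 ]
side [-0.0296 -0.0323  0.075 ]
top0 [[0, 0, 4, 4, 13], [112, 0, 61, 33, 1501], [176, 0, 8, 13, 66], [189, 0, 7, 2, 14], [210, 0, 5, 5, 19], [240, 0, 63, 34, 1833], [305, 0, 63, 30, 1068], [369, 0, 64, 29, 1743], [433, 0, 14, 10, 67], [448, 0, 5, 5, 15], [465, 0, 5, 6, 22], [465, 0, 33, 27, 421], [483, 0, 3, 5, 10], [499, 0, 13, 26, 302], [216, 3, 4, 6, 15], [222, 2, 9, 5, 23], [324, 5, 5, 2, 10], [207, 7, 31, 24, 360], [359, 8, 3, 4, 10], [436, 10, 5, 8, 21], [176, 14, 6, 4, 17], [436, 18, 9, 9, 37], [445, 19, 14, 8, 67], [208, 21, 4, 4, 13], [205, 26, 4, 3, 9], [436, 29, 68, 60, 2378], [47, 31, 419, 353, 97180], [371, 31, 65, 37, 1505], [503, 30, 9, 9, 44], [258, 33, 3, 5, 12], [392, 34, 5, 8, 23], [153, 44, 19, 14, 109], [509, 47, 3, 15, 27], [0, 55, 5, 11, 30], [169, 55, 3, 5, 10], [508, 63, 4, 7, 17], [0, 67, 16, 15, 136], [165, 69, 3, 4, 12], [31, 70, 2, 5, 10], [282, 74, 19, 3, 47], [303, 74, 27, 2, 54], [435, 75, 3, 7, 18], [41, 76, 43, 20, 323], [301, 80, 12, 8, 72], [28, 87, 3, 3, 9], 
[... 1387 characters left out ...]
15, 21, 35, 460], [363, 319, 11, 12, 73], [361, 335, 5, 3, 10], [355, 336, 6, 8, 28], [0, 345, 4, 5, 10], [8, 347, 5, 4, 14], [236, 349, 20, 35, 235], [469, 375, 12, 9, 76], [284, 382, 7, 2, 10]]
side0 [[306, 0, 110, 58, 2240], [416, 0, 96, 22, 1068], [482, 13, 30, 78, 1227], [349, 14, 48, 20, 622], [331, 18, 16, 43, 417], [324, 56, 6, 6, 22], [314, 65, 8, 9, 50], [315, 66, 24, 51, 570], [312, 76, 10, 29, 118], [284, 94, 228, 290, 24207], [278, 146, 5, 3, 13], [494, 173, 18, 26, 89], [246, 177, 6, 6, 23], [245, 176, 21, 31, 352], [281, 176, 25, 34, 668], [245, 184, 3, 4, 9], [500, 185, 12, 18, 99], [245, 200, 8, 6, 23], [489, 240, 23, 19, 65], [438, 275, 16, 14, 70], [454, 300, 58, 30, 788]]
```

```bash
python3 -c "
from plant import sign_off;print(sign_off())"
```

```text
the job is handed in; nothing more can be done
None
```

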